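# Ball carrier through the guard window

### The job

Pick up the narrow ball carrier by its black handle, tip it nose-down to about 30 degrees in the air so that its steel ball rolls over the ridge to the nose end, and bring it level again. Then slide its nose through the window of the gauge station's guard plate, gently and without forcing, until the ball is right under the dial gauge's stem. Finish while still holding the carrier there, level, still and clear of the window's edges, and leave the other things on the bench where they are.

Things in the scene. Friction and masses are not known exactly. Their poses are not given: they have to be found in the camera images.
- carrier: The narrow ball carrier (loose, about 160 g): open-topped aluminium trough 90 long, 28 wide, 22 high, with a flat black handle on its rear end. Origin: centre of the trough's underside (z = 0 lying on the bench). x axis from handle to nose, z up; a positive turn about its y lowers the nose. Left or right of the station, swapped at random with wide_carrier.
- carrier_grip (a point): Where to grip the carrier: on its handle at (-90, 0, 27) mm in the carrier's frame; axes as the carrier's. The handle is an upright bar 70 long (carrier x -115 to -45 mm), 16 wide (y), 40 high (z 0 to 40 mm).
- carrier_nose (a point): Middle of the carrier's front end face, at (45, 0, 11) mm in its frame; the trough spans x -45 to 45. Inside it (x -40 to 40, 19 wide) the floor slopes 10 degrees down from a middle ridge to both ends: a ball stays in its end until the carrier is tipped well beyond 10 degrees the other way (at 20 or more it rolls across within a second).
- ball: Loose steel ball, 16 mm in diameter, 17 g; origin at its centre. It starts in the handle end of the carrier's trough (centre at about x = -32, z = 14 mm in the carrier's frame); in the nose end its centre is at about x = +32, z = 14 mm.
- station: Gauge station, fixed, place and yaw vary: grey base 160 x 160 x 12 mm (station x -10 to 150) with an upright dark steel guard plate, 160 wide (y), 165 high, 6 thick, its front face (plane x = 0) towards the robot. Origin: on the bench below the middle of that face. x axis points through the window away from the robot, y along the plate, z up.
- window (a point): Centre of the guard's window on the front face, at (0, 0, 103) mm in the station's frame; axes as the station's. Window 32 wide (y), 26 high (z 90 to 116 mm): 2 mm more than the narrow carrier's trough on every side. Square edges.
- spot (a point): Where the ball's centre should be, at (45, 0, 104) mm in the station's frame, 45 mm behind the guard's front face, under the dial gauge's stem (stem end at z 138, dial top at z 227 mm, gauge post at x 120, y 58 mm). With the carrier level and centred in the window its underside is at z 92 and the ball at z 106 mm.
- wide_carrier: Bystander: a similar carrier, empty, its trough 90 x 44 x 30 mm - too wide for the window - with the same handle. Same frame convention.
- tape: Bystander: roll of tape lying flat, 84 mm across, 24 high, between the robot and the station; origin under its centre.
- spray_can: Bystander: white can standing, 60 mm across, 165 high; origin under its centre.
- carton: Bystander: white box 75 x 55 x 45 mm; origin under its centre.
- carton_small: Bystander: white box 50 x 50 x 30 mm; origin under its centre.
- screwdriver: Bystander: screwdriver lying on the bench; its x axis runs from handle to tip.
- jar: Bystander: small closed jar, 56 mm across, 75 high; origin under its centre.

How it is judged:
On the way, in this order (a step that is already met when the one before it is completed fails the run):
1. carrier in the air, tipped nose-down 24 to 36 degrees, the ball run over to the nose end (height (world z) of carrier above 0.03 m and angle between carrier's own z axis and vertical between 0.42 and 0.63 rad and x of ball in the frame of carrier above 0.024 m and distance between ball and carrier below 0.045 m), for 0.2 s.
2. carrier level again (within 5 degrees) in the air, ball still in the nose end, nose not yet in the window (height (world z) of carrier above 0.03 m and angle between carrier's own z axis and vertical below 0.09 rad and x of carrier_nose in the frame of station below 0 m and x of ball in the frame of carrier above 0.024 m and distance between ball and carrier below 0.045 m), for 0.2 s.
At the end, for the whole second after the job is handed in: Carrier still gripped (over 2 N), nose through the window, ball in the nose end within 9 mm horizontally (12 mm in all) of the spot; carrier level and square to the guard within 5 degrees, still (under 20 mm/s) and not resting on or pressing the station (under 1 N) (horizontal distance between ball and spot below 0.009 m and distance between ball and spot below 0.012 m and x of ball in the frame of carrier above 0.024 m and distance between ball and carrier below 0.045 m and x of carrier_grip in the frame of station below -0.04 m and x of carrier_nose in the frame of station above 0.04 m and angle between carrier's own z axis and vertical below 0.09 rad and angle between the x axis of carrier and the x axis of station, either way round below 0.09 rad and contact force between carrier and the fingers above 2 N and contact force between carrier and station below 1 N and linear speed of carrier below 0.02 m/s); the arm keeps its last pose, push and grip.
It fails at once if the carrier forced against the station (over 20 N) (contact force between carrier and station above 20 N).
It fails at once if the carrier tipped beyond 45 degrees (angle between carrier's own z axis and vertical above 0.79 rad).
It fails at once if another thing on the bench moved more than 30 mm (distance of any of wide_carrier, tape, spray_can, carton, carton_small, screwdriver, jar from where it was at the start of the episode above 0.03 m).
It also fails if it takes over 58 s, if anything falls off the work surface, if the arm or the gripper's body presses on something with over 40 N, if the wrist force passes 120 N, or if a joint passes its speed limit or range.

### The arm

A 6-joint arm with a two-finger parallel gripper is mounted at the origin on the work surface. World frame = base frame: x ahead of the robot, y to its left, z up, the work surface at z = 0. Lengths are in m, angles in rad, forces in N, time in s.
With the tool pointing down it reaches from about 0.3 to 0.825 m from the base axis. Payload 5.4 kg.
Tool frame: the origin (TCP) lies at the very end of the fingers, on their centre line; the grasp point (between the pads) lies 19 mm behind it; z points along the fingers, y is the line along which they close (so a half turn about z gives the same grasp; the last joint's range is limited). The gripper opens to 92 mm and grips with 3 to 60 N. Pads are 20 mm wide; open, the fingers measure 128 mm over their backs; the gripper's body (75 mm by 189 mm) begins 69 mm behind the grasp point.
Start: joints at [-1.494, 0.158, 1.597, -0, 1.386, -0.21], TCP at [0.163, -0.552, 0.215] pointing down, gripper open.
Joint ranges: [-2.91, 2.91], [-0.94, 2.29], [0.18, 2.7], [-1.29, 4.43], [0.17, 2.64], [-3, 3]. Speed limits (rad/s): [2.57, 2.57, 3.14, 3.14, 3.14, 3.14].

### API

Orientations are given as a rotation vector (axis times angle).
In Python, from workcell import bot gives the robot as it stands. Calls block until the motion is done:
- bot.goto(position, orientation): joint-space move of the TCP to a pose.
- bot.line_to(position, rot=None, max_speed=0.15): straight line of the TCP; rot=None keeps the orientation; max_speed is the mean speed in m/s.
- bot.set_joints(angles): joint-space move.
- bot.set_gripper(opening, newtons=None): opening from 0.0 (shut) to 1.0 (fully open); newtons is the grip in N (None keeps the last); returns when the fingers have stopped.
- bot.hold(seconds).
- bot.inverse_kinematics(position, orientation): joint angles nearest the present ones, or None.
- bot.read_camera(name): name is "scene" or "top" or "wrist"; returns a dict with "pixels" (480x640x3 uint8, blue, green, red), "fx", "fy", "cx", "cy" (pixels), "R" (3x3) and "t" (3): a world point X has camera coordinates R X + t. Camera axes: x right, y down, z forward; pixel columns grow to the right and rows downward; lengths in m; the calibration is good to about 2 mm. The wrist camera is an equidistant fisheye: a pixel r from the principal point sees the ray r / f radians off the axis. A picture is of the moment at which its call begins. There is no depth.
A pose or a line that the arm cannot do raises bot.MotionError and nothing moves.
- bot.job_done(): hands the job in; it is judged then, once.
Readings, each from a call of its own:
- bot.current_clock(): time.
- bot.current_joints(): joint angles.
- bot.current_joint_vel(): joint speeds.
- bot.current_effort(): joint torques, N m.
- bot.current_ee_pos(): TCP position.
- bot.current_tool_rot(): TCP orientation.
- bot.current_contact_force(): force on the tool from outside, world axes, zero at the start.
- bot.current_ft_torque(): the same for the moment, N m.
- bot.current_opening(): opening from 0.0 (shut) to 1.0 (fully open).
- bot.current_grip_force(): force on a finger pad.
Only numpy, scipy, OpenCV 4.12 (cv2) and the standard library are available. Lean on these libraries where they do the work, as an engineer would, in place of code of your own. Each camera call takes 0.05 s, during which the arm holds its last target. There are 200 camera calls.

## Working session

There is one attempt and no reset: what is moved stays moved. The work goes in short steps, each a Python script; the robot and the scene stay as the last script left them, time stands still between calls to the robot, and variables do not carry over. Pictures are saved under pics/ and viewed, at most 10 in all, crops included, and the job is handed in when it is done.

```bash
ls; mkdir -p pics; python3 - <<'E'
from workcell import bot
import cv2,numpy as np
for n in ["scene","top"]:
    c=bot.read_camera(n); cv2.imwrite(f"pics/{n}0.png",c["pixels"])
    print(n,c["fx"],c["fy"],c["cx"],c["cy"],c["R"],c["t"])
print(bot.current_clock())
E
```

```text
pics
scene 570.3520036400076 570.3520036400076 320.9206519541562 235.89186488018277 [[-0.89428175  0.44747055  0.00550107]
 [ 0.36450202  0.73548831 -0.57113502]
 [-0.25961207 -0.50875048 -0.8208377 ]] [ 0.48204804 -0.16339476  1.83596326]
top 473.26911295150796 473.26911295150796 319.49306655995167 240.15907661854163 [[-0.00408243 -0.99991556  0.01233736]
 [-0.99234139  0.00252772 -0.12349968]
 [ 0.12345807 -0.01274705 -0.99226792]] [-2.32161466e-04  5.33334194e-01  1.20947430e+00]
0.1
```

View pics/scene0.png

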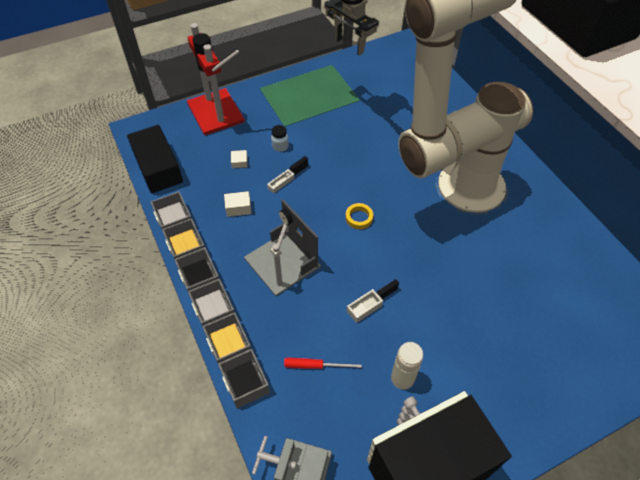

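View pics/top0.png

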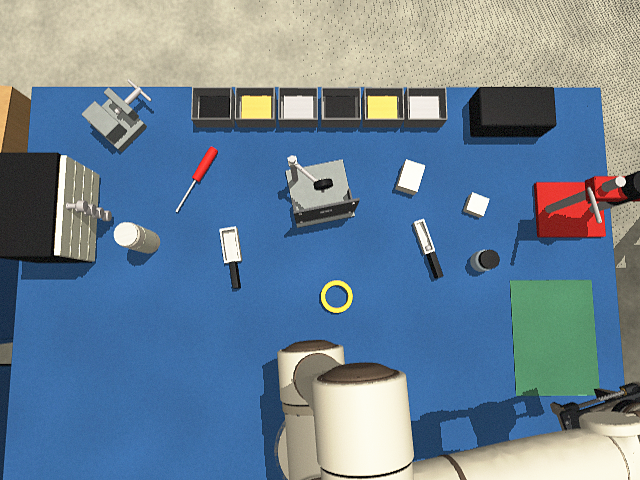

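The narrow carrier is on the right (top view: trough about (420,234), handle about (434,265)). The wide carrier is on the left at (231,255). The guard plate runs from about (297,222) to (357,205), and the tape is at (336,296). Next I'll write helpers, get rough positions and take a closer wrist view.

```bash
cat > h.py <<'E'
from workcell import bot
import cv2,numpy as np
from scipy.spatial.transform import Rotation as Ro
def snap(n,f=None):
    c=bot.read_camera(n); c["name"]=n; c["R"]=np.array(c["R"]);c["t"]=np.array(c["t"])
    if f: cv2.imwrite(f"pics/{f}.png",c["pixels"])
    return c
def ray(c,p):
    x=(p[0]-c["cx"])/c["fx"]; y=(p[1]-c["cy"])/c["fy"]
    if c["name"]=="wrist":
        r=np.hypot(x,y)+1e-12; d=np.array([x/r*np.sin(r),y/r*np.sin(r),np.cos(r)])
    else: d=np.array([x,y,1.])
    d=c["R"].T@d; return -c["R"].T@c["t"], d/np.linalg.norm(d)
def onz(c,p,z):
    o,d=ray(c,p); return o+d*(z-o[2])/d[2]
def proj(c,X):
    v=c["R"]@np.asarray(X)+c["t"]
    if c["name"]=="wrist":
        r=np.hypot(v[0],v[1])+1e-12; k=np.arctan2(r,v[2])/r; return np.array([c["cx"]+c["fx"]*v[0]*k,c["cy"]+c["fy"]*v[1]*k])
    return np.array([c["cx"]+c["fx"]*v[0]/v[2],c["cy"]+c["fy"]*v[1]/v[2]])
def tri(obs):
    A=np.zeros((3,3));b=np.zeros(3)
    for c,p in obs:
        o,d=ray(c,p);M=np.eye(3)-np.outer(d,d);A+=M;b+=M@o
    X=np.linalg.solve(A,b); return X,[float(np.linalg.norm(np.cross(X-ray(c,p)[0],ray(c,p)[1]))) for c,p in obs]
def down(yaw): # tool z down, tool x along heading yaw
    return Ro.from_matrix(np.array([[np.cos(yaw),np.sin(yaw),0],[np.sin(yaw),-np.cos(yaw),0],[0,0,-1]]))
E
python3 - <<'E'
from h import *
np.set_printoptions(precision=4,suppress=True)
c=snap("top")
for nm,p,z in [("nose",(418,221),.022),("trear",(429,248),.022),("hend",(437,276),.04),("plateL",(297,222),.165),("plateR",(357,205),.165),("tape",(336,296),.024),("wide",(231,243),.03),("jar",(486,260),.075)]:
    print(nm,onz(c,p,z))
print(Ro.from_rotvec(bot.current_tool_rot()).as_matrix())
w=snap("wrist"); print(w["fx"],w["cx"],w["cy"], -w["R"].T@w["t"], w["R"])
E
```

```text
nose [ 0.5856 -0.2653  0.022 ]
trear [ 0.513  -0.2924  0.022 ]
hend [ 0.438  -0.3064  0.04  ]
plateL [0.5601 0.0525 0.165 ]
plateR [ 0.6006 -0.0895  0.165 ]
tape [ 0.3876 -0.0446  0.024 ]
wide [0.5268 0.2302 0.03  ]
jar [ 0.4764 -0.4232  0.075 ]
[[ 0.9592  0.2829 -0.0002]
 [ 0.2829 -0.9592  0.0014]
 [ 0.0002 -0.0014 -1.    ]]
371.64829954431775 320.826479872168 233.52415700683233 [ 0.2401 -0.5277  0.3841] [[ 0.2823 -0.9593 -0.002 ]
 [-0.9183 -0.2708  0.2888]
 [-0.2776 -0.0797 -0.9574]]
```

```bash
cat > views.py <<'E'
from h import *
import pickle
np.set_printoptions(precision=4,suppress=True)
yaw=.27
V={}
def go(k,p,R):
    bot.goto(list(p),list(R.as_rotvec())); bot.hold(.3)
    V[k]=snap("wrist",k)
    pickle.dump(V,open("V.pkl","wb")); print(k,bot.current_clock())
go("c1",(0.44,-0.25,0.16),down(yaw)); go("c2",(0.44,-0.35,0.16),down(yaw))
yw=.277; S=np.array([.580,-.0185,0]); ex=np.array([np.cos(yw),np.sin(yw),0]); ey=np.array([-ex[1],ex[0],0])
T=down(yw)*Ro.from_euler('y',35,degrees=True)
if T.as_matrix()[0,2]<0: T=down(yw)*Ro.from_euler('y',-35,degrees=True)
print(T.as_matrix())
go("s1",S-.17*ex-.04*ey+[0,0,.15],T); go("s2",S-.17*ex+.04*ey+[0,0,.13],T)
E
python3 views.py
```

```text
c1 2.075
c2 2.9083
[[ 0.7879  0.2735  0.5517]
 [ 0.224  -0.9619  0.1569]
 [ 0.5736  0.     -0.8192]]
s1 4.225
s2 5.0
```

View pics/c1.png

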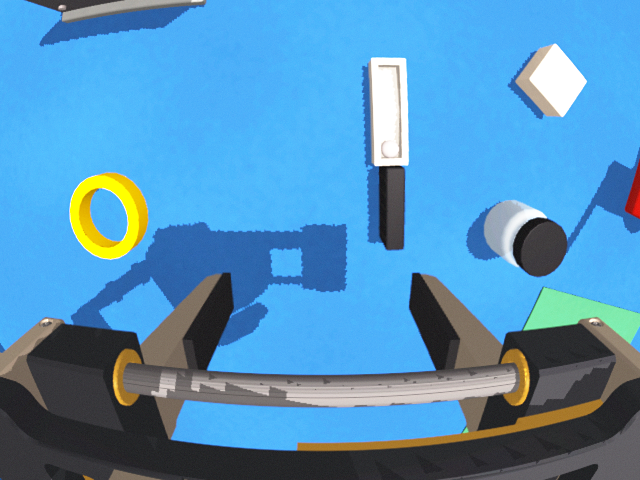

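View pics/s1.png

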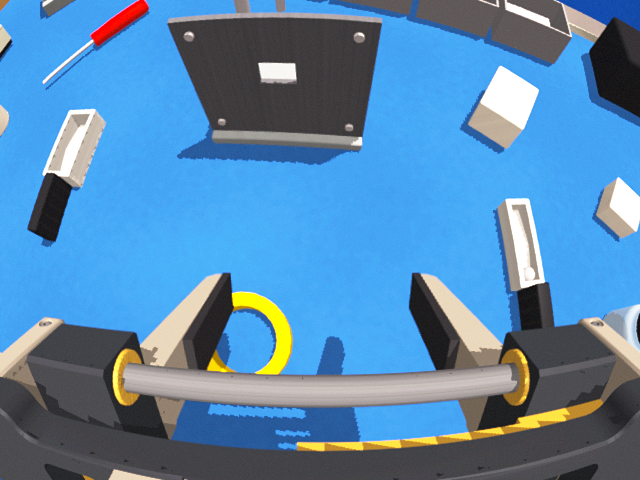

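c1 shows the narrow carrier's trough rim at about (370..408, 58..165), the ball at (390,149) and the handle end at (395,248). s1 shows the guard's front face with the window at about (259..297, 63..82). I'll take magnified crops before choosing edges.

```bash
python3 - <<'E'
import cv2,numpy as np
a=cv2.imread("pics/s1.png")[50:95,245:310]; b=cv2.imread("pics/s2.png")
g=cv2.cvtColor(b,cv2.COLOR_BGR2GRAY)
# find window in s2: bright comp enclosed by plate
p=cv2.imread("pics/c2.png")
x0=330;b1=b[20:110,:]
ims=cv2.resize(a,(780,540),interpolation=cv2.INTER_NEAREST)
cv2.imwrite("pics/crop_s1.png",ims)
cv2.imwrite("pics/c2s2.png",np.hstack([cv2.resize(p,(400,300)),cv2.resize(b,(400,300))]))
E
```

```text
(no output)
```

View pics/crop_s1.png

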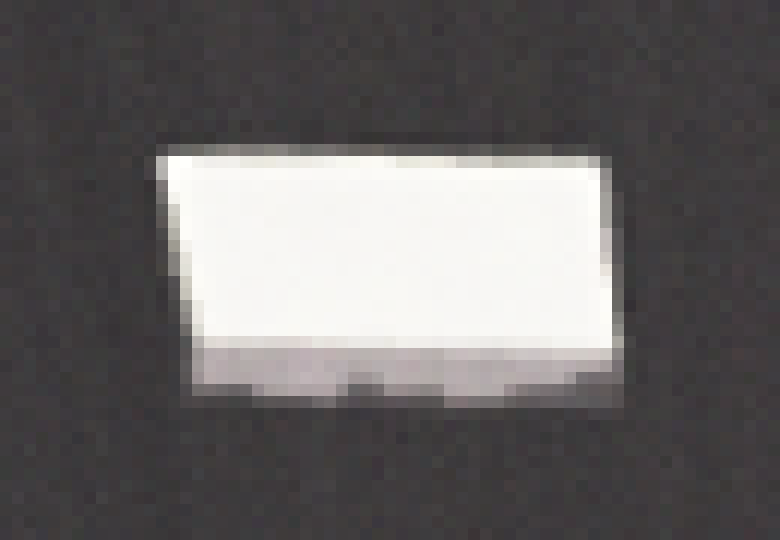

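View pics/c2s2.png

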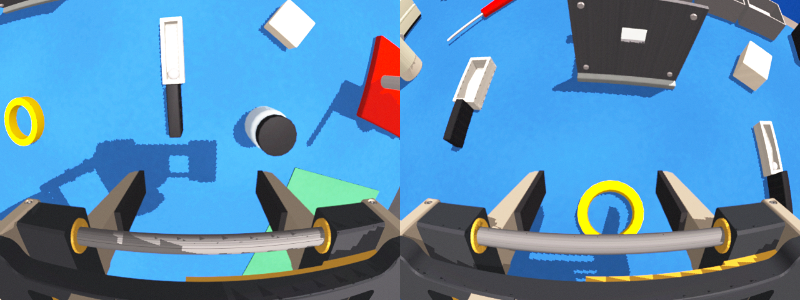

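The crop shows the window quad clearly: upper corners at about (258.5,63) and (295.5,63.5), lower at about (261,83.5) and (296.5,83.5), with a grey sill included. Next I'll extract sub-pixel quads and triangulate.

```bash
cat > meas.py <<'E'
from h import *
import pickle
np.set_printoptions(precision=4,suppress=True)
def quad(gray,box,thr):
    """4 corners (TL,TR,BR,BL by image) of largest bright blob in box x0,y0,x1,y1, lines fitted to each side"""
    x0,y0,x1,y1=box;k=8
    g=gray[y0:y1,x0:x1].astype(np.float32)
    g=cv2.resize(g,None,fx=k,fy=k,interpolation=cv2.INTER_CUBIC)
    cs,_=cv2.findContours((g>thr).astype(np.uint8),cv2.RETR_EXTERNAL,cv2.CHAIN_APPROX_NONE)
    c=max(cs,key=cv2.contourArea)
    q=cv2.approxPolyN(cv2.convexHull(c),4,ensure_convex=True)[0].astype(float)
    c=c[:,0].astype(float); L=[]
    for i in range(4):
        a,b=q[i],q[(i+1)%4];u=(b-a)/np.linalg.norm(b-a);s=(c-a)@u/np.linalg.norm(b-a);d=abs((c-a)@[-u[1],u[0]])
        m=(s>.12)&(s<.88)&(d<1.5*k)
        vx,vy,x,y=cv2.fitLine(c[m].astype(np.float32),cv2.DIST_HUBER,0,.01,.01).ravel(); L.append(np.cross([x,y,1],[x+vx,y+vy,1]))
    P=[]
    for i in range(4):
        p=np.cross(L[i-1],L[i]); P.append(p[:2]/p[2])
    P=np.array(P); P=(P+.5)/k-.5+[x0,y0]
    o=P[np.argsort(P[:,1])]; t=o[:2][np.argsort(o[:2,0])]; b=o[2:][np.argsort(o[2:,0])]
    return np.array([t[0],t[1],b[1],b[0]])
E
cat > m1.py <<'E'
from meas import *
V=pickle.load(open("V.pkl","rb"))
gray=lambda v:cv2.cvtColor(v["pixels"],cv2.COLOR_BGR2GRAY)
w1=quad(gray(V["s1"]),(245,50,310,95),100); 
w2=quad(gray(V["s2"]),(350,30,415,80),100)
print(w1,w2)
W=[tri([(V["s1"],a),(V["s2"],b)]) for a,b in zip(w1,w2)]
for X,e in W: print("win",X,e)
X=np.array([w[0] for w in W]); ctr=X.mean(0); ey=(X[0]-X[1]+X[3]-X[2]); print("centre",ctr,"w",np.linalg.norm(ey)/2,"yaw",np.arctan2(-ey[0],ey[1]))
# carrier: red channel separates from blue
for k,b,hb in [("c1",(350,40,425,180),(370,160,412,260)),("c2",(240,20,310,145),(250,130,310,230))]:
    v=V[k];q=quad(v["pixels"][:,:,2],b,110); print(k,q); P=np.array([onz(v,p,.022) for p in q]);print(P)
    V[k+"q"]=q
    n=(P[0]+P[1])/2;r=(P[2]+P[3])/2; print("mid",(n+r)/2,"len",np.linalg.norm(n-r),"w",np.linalg.norm(P[0]-P[1]),np.linalg.norm(P[2]-P[3]),"yaw",np.arctan2(*(n-r)[[1,0]]))
    x0,y0,x1,y1=hb;g=255-v["pixels"][:,:,0]; hq=quad(g,hb,170); print("handle",hq,[onz(v,p,.04)[:2] for p in hq])
    V[k+"h"]=hq
for a,b in zip(V["c1q"],V["c2q"]): print("rim",*tri([(V["c1"],a),(V["c2"],b)]))
for a,b in zip(V["c1h"],V["c2h"]): print("handle",*tri([(V["c1"],a),(V["c2"],b)]))
E
python3 m1.py
```

```text
[[257.0865  61.689 ]
 [295.3582  62.4267]
 [296.462   82.6706]
 [260.9348  82.7779]] [[354.5184  42.7185]
 [395.7483  46.7741]
 [390.9883  68.8993]
 [352.1704  65.9362]]
win [0.5987 0.0004 0.1122] [0.0001771806994085201, 0.00017718069940846014]
win [ 0.6036 -0.0316  0.1135] [0.00010861640296935436, 0.00010861640296933546]
win [ 0.6022 -0.0317  0.0889] [0.0001165968997231648, 0.0001165968997231205]
win [0.5978 0.0003 0.0856] [0.00020692386511633542, 0.00020692386511630362]
centre [ 0.6006 -0.0156  0.1   ] w 0.03250307616230038 yaw 0.14608759637698776
c1 [[368.2303  56.3393]
 [406.4363  57.0017]
 [409.1978 165.0791]
 [371.5532 165.9961]]
[[ 0.5838 -0.2501  0.022 ]
 [ 0.5935 -0.2807  0.022 ]
 [ 0.506  -0.3088  0.022 ]
 [ 0.4959 -0.2781  0.022 ]]
mid [ 0.5448 -0.2794  0.022 ] len 0.09211114060378253 w 0.03204702256576179 0.03234841854800691 yaw 0.30983594795237246
handle [[378.8155 165.9178]
 [404.0086 165.474 ]
 [402.5918 248.0695]
 [379.354  249.0519]] [array([ 0.4989, -0.2807]), array([ 0.5051, -0.3002]), array([ 0.4391, -0.321 ]), array([ 0.433 , -0.3021])]
c2 [[254.2957  27.6479]
 [
[... 421 characters left out ...]
45, -0.304 ]), array([ 0.4401, -0.3246]), array([ 0.4343, -0.3075])]
rim [ 0.5849 -0.2504  0.0184] [0.000267532211592795, 0.0002675322115926953]
rim [ 0.5938 -0.2808  0.0211] [4.4402974445349646e-05, 4.440297444549872e-05]
rim [ 0.5059 -0.3091  0.0212] [1.9187457649237406e-05, 1.918745764925734e-05]
rim [ 0.4958 -0.2788  0.0175] [0.00024024710336742895, 0.00024024710336746267]
handle [ 0.4976 -0.2842  0.0205] [1.938470593512637e-05, 1.9384705935106686e-05]
handle [ 0.5043 -0.3031  0.0282] [0.0003033097299912187, 0.00030330972999136784]
handle [ 0.4366 -0.3245  0.0289] [0.0005333163756390567, 0.0005333163756390271]
handle [ 0.4288 -0.3063  0.023 ] [0.0006322502646104268, 0.000632250264610419]
```

```bash
cat > m2.py <<'E'
from meas import *
V=pickle.load(open("V.pkl","rb"))
S={}
for k in ("s1","s2"):
    im=V[k]["pixels"]; hsv=cv2.cvtColor(im,cv2.COLOR_BGR2HSV); g=hsv[:,:,2]
    dark=((g<110)&(hsv[:,:,1]<90)).astype(np.uint8); dark[190:]=0
    n,l,st,ce=cv2.connectedComponentsWithStats(dark)
    cx,cy=(277,90) if k=="s1" else (372,85)
    lab=l[cy+10,cx]; print(k,lab,st[lab])
    cs,_=cv2.findContours((l==lab).astype(np.uint8),cv2.RETR_CCOMP,cv2.CHAIN_APPROX_NONE)
    big=max(cs,key=cv2.contourArea); m=np.zeros_like(dark);cv2.drawContours(m,[big],-1,1,-1)
    hol=((m==1)&(g>85)).astype(np.uint8); n,l2,st2,ce2=cv2.connectedComponentsWithStats(hol)
    print([(np.round(ce2[i],1).tolist(),int(st2[i,4])) for i in range(1,n) if 8<st2[i,4]<250])
    q=quad((m*255),(max(st[lab,0]-4,0),max(st[lab,1]-4,0),st[lab,0]+st[lab,2]+4,st[lab,1]+st[lab,3]+4),127); print(q); S[k]=q
for a,b in zip(S["s1"],S["s2"]): print(*tri([(V["s1"],a),(V["s2"],b)]))
E
python3 m2.py
```

```text
s1 7 [  168    18   213   119 19652]
[([237.0, 18.0], 9), ([310.0, 18.0], 9), ([188.5, 36.0], 97), ([358.7, 36.9], 109), ([221.5, 121.4], 55), ([348.8, 127.0], 59), ([238.5, 130.0], 12)]
[[164.5632  17.5848]
 [381.8785  17.7092]
 [361.2895 135.8909]
 [212.2126 128.7217]]
s2 1 [  268     0   348   129 25948]
[([288.7, 7.8], 119), ([469.5, 26.4], 112), ([297.0, 106.9], 68), ([431.1, 118.3], 63), ([290.0, 116.0], 9)]
[[267.8629  -0.4375]
 [998.7937  -0.4375]
 [283.9076 114.8512]
 [275.3239 114.1357]]
[0.5771 0.0592 0.1669] [0.005616122441286421, 0.005616122441286395]
[ 0.4031 -0.1053  0.3435] [0.010995950273412025, 0.010995950273411968]
[ 0.1953 -0.1268  0.6105] [0.01622736986325704, 0.016227369863257013]
[ 0.6036  0.0823 -0.0227] [0.001197332132077972, 0.0011973321320780566]
```

Screws are usable. I'll triangulate them and grasp the carrier.

```bash
cat > m3.py <<'E'
from meas import *
V=pickle.load(open("V.pkl","rb"))
s1=[(188.5,36.0),(358.7,36.9),(348.8,127.0),(221.5,121.4)];s2=[(288.7,7.8),(469.5,26.4),(431.1,118.3),(297.0,106.9)]
X=[]
for a,b in zip(s1,s2):
    x,e=tri([(V["s1"],a),(V["s2"],b)]);X.append(x);print(x,e[0])
X=np.array(X);print("mean",X.mean(0)); 
for d in (X[0]-X[1],X[3]-X[2]): print(np.linalg.norm(d),np.arctan2(-d[0],d[1]))
E
python3 m3.py
python3 - <<'E'
from h import *
y=.311; ex=np.array([np.cos(y),np.sin(y)]); g=np.array([.4598,-.3093])
R=down(y).as_rotvec()
bot.set_gripper(.6)
bot.goto([*g,.12],R); bot.line_to([*g,.008],max_speed=.12)
bot.set_gripper(0,40); bot.hold(.2)
print(bot.current_clock(),bot.current_ee_pos(),bot.current_opening(),bot.current_grip_force(),bot.current_contact_force())
bot.line_to([*g,.15],max_speed=.1); bot.hold(.3)
snap("wrist","lift"); print(bot.current_clock(),bot.current_contact_force(),bot.current_grip_force(),bot.current_joints())
E
```

```text
[0.5827 0.0469 0.1502] 4.1351661891449484e-05
[ 0.608  -0.0806  0.1505] 4.304956702215679e-05
[ 0.6089 -0.0806  0.0297] 5.589530885866933e-05
[0.5838 0.0476 0.0287] 2.5801778371776022e-05
mean [ 0.5959 -0.0167  0.0898]
0.12994883855778233 0.19629400930243293
0.13065962767803047 0.19340845554646366
8.8083 [ 0.45979223 -0.30923014  0.00804057] 0.17197545923053853 39.99481201171875 [-0.79509196  1.19390556  1.40946008]
10.725 [-0.70330295  0.1588182  -2.44984534] 39.99225854873657 [-8.10239424e-01  1.62750013e-01  1.72404171e+00  1.14295971e-05
  1.25502604e+00  4.49581567e-01]
```

View pics/lift.png

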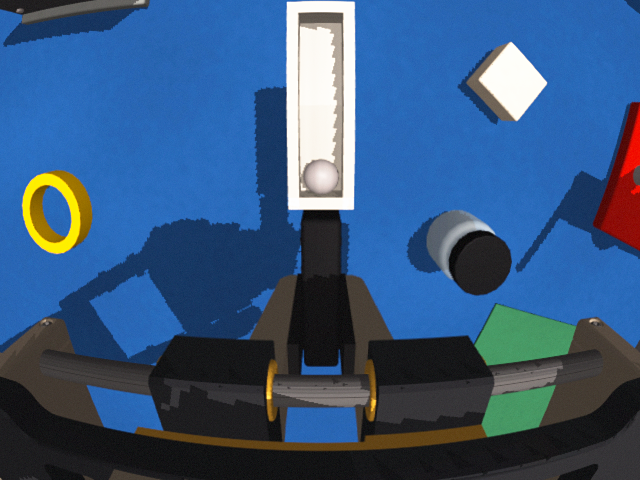

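The carrier is held straight with the ball still at the handle end at (320,177), and the rim spans about (287..355, 2..210). I'll check the rim against the kinematic prediction, which gives any sag and camera bias. Then I'll tip it and level it.

```bash
cat > rim.py <<'E'
from meas import *
def rim(c,hz=.014,box=(275,0,370,225),thr=150):
    """rim corners in tool frame (x fwd, y, z) assuming rim plane hz above TCP; level tool"""
    g=c["pixels"][:,:,2].copy(); q=quad(g,box,thr)
    p=np.array(bot.current_ee_pos());R=Ro.from_rotvec(bot.current_tool_rot()).as_matrix()
    out=[]
    for a in q:
        o,d=ray(c,a); o=R.T@(o-p); d=R.T@d   # tool frame: rim plane z_tool=-hz
        out.append(o+d*(-hz-o[2])/d[2])
    return q,np.array(out)
E
python3 - <<'E'
from rim import *
bot.set_gripper(0,60)
c=snap("wrist"); q,P=rim(c); print(q);print(P*1000)
y=.311; p=np.array(bot.current_ee_pos()); R0=down(y)
ey=np.array([-np.sin(y),np.cos(y),0])
bot.line_to([p[0],p[1],.24],max_speed=.15)
Rt=Ro.from_rotvec(np.radians(30)*ey)*R0
bot.line_to([p[0],p[1],.24],rot=list(Rt.as_rotvec()),max_speed=.05) if False else bot.goto([p[0],p[1],.24],list(Rt.as_rotvec()))
bot.hold(1.3); c=snap("wrist","tip"); q,P=rim(c); print("tip",P*1000, bot.current_clock())
cv2.imwrite("pics/tipcrop.png",c["pixels"][0:260,200:440])
E
```

```text
[[285.4829   0.5941]
 [354.868    0.555 ]
 [354.2947 209.3125]
 [287.1119 209.3125]]
[[135.4188 -15.5717 -14.    ]
 [135.3926  13.3879 -14.    ]
 [ 44.7674  13.595  -14.    ]
 [ 44.7807 -15.4437 -14.    ]]
tip [[135.3905 -15.9537 -14.    ]
 [135.4626  13.307  -14.    ]
 [ 45.2772  13.8085 -14.    ]
 [ 45.0472 -15.1526 -14.    ]] 13.5667
```

View pics/tipcrop.png

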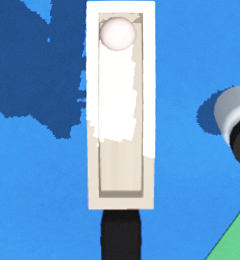

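The ball is at the nose end (crop (118,33), trough tipped), with no slip: the rim sits at tool x 45..135 mm. The camera reads a centred object about 1 mm off in tool y, so I'll correct for that. Next I'll level while translating slowly, then go to the pre-insertion pose.

```bash
cat > st.py <<'E'
from rim import *
YAW=.195; EX=np.array([np.cos(YAW),np.sin(YAW),0]);EY=np.array([-EX[1],EX[0],0])
X0=.584; Y0=-.1317-.0014
def P(x,y,z): return list((X0+x)*EX+(Y0+y)*EY+[0,0,z])   # TCP target in station coords
RV=list(down(YAW).as_rotvec())
def st(): p=np.array(bot.current_ee_pos()); return np.array([p@EX-X0,p@EY-Y0,p[2]])*1000
def F(n=5):
    f=[]
    for _ in range(n): bot.hold(.02); f.append(bot.current_contact_force())
    f=np.mean(f,0); return np.array([f@EX,f@EY,f[2]])
E
python3 - <<'E'
from st import *
V=pickle.load(open("V.pkl","rb"))
w={"s1":[[257.0865,61.689],[295.3582,62.4267],[296.462,82.6706],[260.9348,82.7779]],"s2":[[354.5184,42.7185],[395.7483,46.7741],[390.9883,68.8993],[352.1704,65.9362]]}
for k in w:
    Q=[]
    for p in w[k]:
        o,d=ray(V[k],p); Q.append(o+d*(X0-o@EX)/(d@EX))
    Q=np.array(Q); print(k,"lat",(Q@EY-Y0)*1000,"z",Q[:,2]*1000)
p=np.array(bot.current_ee_pos()); tgt=np.array(P(-.165,0,.24)); print(tgt)
mid=p+.4*(tgt-p)
bot.line_to(list(mid),rot=list(down(.311).as_rotvec()),max_speed=.07); bot.hold(.5)
bot.line_to(list(tgt),rot=RV,max_speed=.1)
bot.line_to(P(-.165,0,.100),max_speed=.1); bot.hold(.5)
c=snap("wrist","pre"); q,R=rim(c); print(R*1000)
cv2.imwrite("pics/precrop.png",c["pixels"][0:240,120:520])
print(st(),F(),bot.current_clock(),bot.current_joints())
E
```

```text
s1 lat [ 16.4242 -15.2952 -14.8198  16.787 ] z [115.4103 115.4811  89.8223  88.2226]
s2 lat [ 17.7036 -14.4999 -14.6267  17.7548] z [115.4777 115.5244  89.4044  88.5013]
[ 0.4368 -0.0494  0.24  ]
[[135.4462 -15.4715 -14.    ]
 [135.3561  13.5739 -14.    ]
 [ 44.6267  13.7988 -14.    ]
 [ 44.6409 -15.3757 -14.    ]]
[-165.0199    0.0074  100.0002] [-0.0424  0.0063 -1.8454] 19.6083 [-0.3888 -0.0739  2.0765  0.      1.139   0.987 ]
```

View pics/precrop.png

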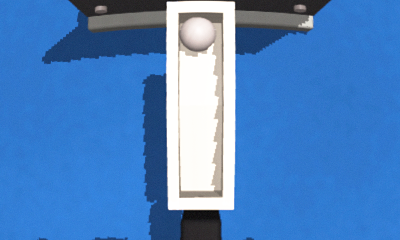

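The carrier is level, the ball is at the nose (crop (197,33)), and the guard's lower screws at crop x 101 and 300 sit evenly about the carrier's mid column at about 200. I'll insert slowly with force checks.

```bash
cat >> st.py <<'E'
def adv(x0,x1,y,z,step=.001,lim=2.):
    """advance along station x in small steps; back off 1.5 mm on contact"""
    for x in np.arange(x0,x1+1e-9,step):
        bot.line_to(P(x,y,z),max_speed=.03); f=F(2)-B
        if np.linalg.norm(f)>lim:
            print("contact at",x*1000,f); bot.line_to(P(x-.0015,y,z),max_speed=.03); return False,x
    print("clear to",x1,f); return True,x1
def probe(x,y,z,ax,sgn,rng=.004,step=.0004,lim=1.5):
    for s in np.arange(0,rng,step):
        d=[0,0];d[ax]=sgn*s; bot.line_to(P(x,y+d[0],z+d[1]),max_speed=.02); f=F(2)-B
        if abs(f[1+ax])>lim or np.linalg.norm(f)>3: break
    else: print("no contact")
    r=st(); bot.line_to(P(x,y,z),max_speed=.03); print("probe",ax,sgn,s*1000,r,f); return sgn*s
E
python3 - <<'E'
from st import *
y,z=.0004,.100
bot.line_to(P(-.145,y,z),max_speed=.04); bot.hold(.3); B=F(8); print(B)
ok,x=adv(-.142,-.122,y,z)
np.save("B.npy",B); print(st(),F()-B,bot.current_clock())
E
```

```text
[ 0.0996  0.252  -2.1359]Traceback (most recent call last):
  File "<stdin>", line 4, in <module>
  File "st.py", line 14, in adv
    bot.line_to(P(x,y,z),max_speed=.03); f=F(2)-B
                                                ^
NameError: name 'B' is not defined
```

```bash
python3 - <<'E'
import st
from st import *
y,z=.0004,.100
st.B=B=F(8); print(B)
ok,x=adv(-.141,-.122,y,z)
np.save("B.npy",B); print(st.st(),F()-B,bot.current_clock())
E
```

```text
[-0.0148 -0.3601 -2.2421]Traceback (most recent call last):
  File "<stdin>", line 5, in <module>
  File "st.py", line 14, in adv
    bot.line_to(P(x,y,z),max_speed=.03); f=F(2)-B
                                                ^
NameError: name 'B' is not defined
```

```bash
python3 - <<'E'
import st as S
from st import *
y,z=.0004,.100
S.B=B=F(8); print(B)
np.save("B.npy",B)
ok,x=adv(-.140,-.122,y,z)
print(st(),F()-B,bot.current_clock())
E
```

```text
[-0.0604 -0.0196 -1.7252]
clear to -0.122 [ 0.117  -0.3813 -0.0857]
[-121.963     0.4132  100.0064] [ 0.145   0.1826 -0.1996] 26.9917
```

The nose is in the window without contact. I'll centre it by light probing.

```bash
python3 - <<'E'
import st as S
from st import *
S.B=B=np.load("B.npy"); y,z=.0004,.100; x=-.122
a=probe(x,y,z,0,1);b=probe(x,y,z,0,-1); y+=(a+b)/2
bot.line_to(P(x,y,z),max_speed=.03)
a=probe(x,y,z,1,1);b=probe(x,y,z,1,-1); z+=(a+b)/2
bot.line_to(P(x,y,z),max_speed=.03)
print(y,z,st(),F()-B,bot.current_clock())
E
```

```text
probe 0 1 2.8 [-122.0117    2.9656  100.0509] [-0.4283 -2.0279 -0.2305]
probe 0 -1 2.8 [-122.0598   -2.2062   99.9572] [ 0.2502  2.0362 -0.0514]
probe 1 1 2.8 [-122.193     0.5341  102.5292] [ 1.3457 -0.3501 -2.5731]
probe 1 -1 2.4000000000000004 [-121.8252    0.2868   97.8324] [-0.2085  0.4636  2.0194]
0.0004 0.10020000000000001 [-122.0824    0.4405  100.0982] [-0.2021 -0.1024 -0.3304] 37.3583
```

```bash
python3 - <<'E'
import st as S
from st import *
S.B=B=np.load("B.npy"); y,z=.0004,.1002
ok,x=adv(-.119,-.077,y,z,step=.003)
bot.hold(.4); c=snap("wrist","fin"); q,R=rim(c); print(R*1000)
cv2.imwrite("pics/fincrop.png",c["pixels"][0:260,120:520])
print(ok,st(),F(8)-B,bot.current_grip_force(),bot.current_clock())
E
```

```text
clear to -0.077 [-0.1197 -0.3309 -0.7809]
[[136.0405 -20.033  -14.    ]
 [136.066   19.6884 -14.    ]
 [ 44.5764  20.3588 -14.    ]
 [ 44.5899 -20.7751 -14.    ]]
True [-77.0313   0.4235 100.177 ] [-0.1181 -0.0356 -0.2513] 59.99205708503723 42.1917
```

View pics/fincrop.png

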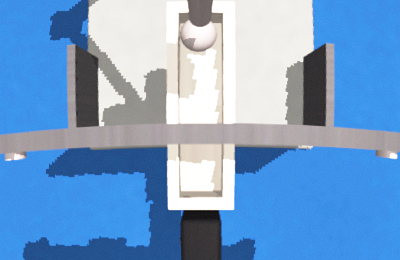

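The ball at crop (198,36) is under the stem, and the plate's top edge band spans rows 125 to 146. I'll check the depth from this picture.

```bash
python3 - <<'E'
from st import *
c=snap("wrist"); g=c["pixels"][:,:,2].astype(int)
print(g[110:160,275].tolist())
f=lambda p,z:(onz(c,p,z)@EX-X0)*1000
for r in (123.5,144.5,146.5): print(r,f((320,r),.165))
print("ball",f((318.5,36),.106),"tcp",st(),bot.current_clock())
E
```

```text
[146, 147, 147, 144, 146, 145, 148, 148, 148, 150, 150, 148, 150, 155, 171, 173, 171, 171, 169, 171, 172, 171, 173, 171, 171, 173, 173, 173, 170, 171, 171, 170, 171, 170, 164, 145, 126, 80, 43, 36, 34, 32, 36, 29, 37, 35, 33, 34, 30, 32]
123.5 4.185084945623196
144.5 -1.774724810147399
146.5 -2.343619113264306
ball 43.80386946834769 tcp [-77.0069   0.403  100.1909] 42.2417
```

The ball measures about 45.6 mm behind the front face, against a target of 45, with no contact force. I'm handing in.

```bash
python3 -c "
from workcell import bot
bot.hold(.3); print(bot.job_done())"
```

```text
the job is handed in; nothing more can be done
None
```

I handed the job in with the carrier held level in the window, the ball about 45.6 mm behind the guard face (target 45 mm) and contact force near zero, at about 42.5 s of the 58 s limit; no verdict came back.

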